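# Fit the idler and hold back the belt tensioner of a potter's wheel

### The job

The drive of our potter's wheel is upside down on the bench for a new belt: slip the cream nylon idler roller, the one whose bore matches the tensioner arm's bare brass spindle, right down onto that spindle and let go of it. Then push the sprung tensioner arm (the orange tab is its handhold) back past the ratchet click and on, fully back to its stop, and finish while still holding it back there against its spring, because the ratchet alone does not give me enough slack to slip the belt on. Leave the other rollers, pots and tools on the bench where they are.

Things in the scene. Friction and masses are not known exactly. Their poses are not given: they have to be found in the camera images.
- drive_deck: grey steel wheel deck, upside down, fixed on battens; 430 (x) by 330 mm (y), rim top 62 mm above the bench. Origin: centre of footprint at bench height, z up. In its frame: driven pulley 150 mm across at x +125, y -75, top 140 mm (shaft end 154); motor 90 mm across, 107 high, at x -135, y -85, its 36 mm pulley up to 144 mm; pawl slider with red knob at x +115 to +210, y +80. The tab is tallest
- tension_arm: flat steel tensioner arm of the belt drive, 24 mm wide, 10 mm thick, reaching 208 mm out from its upright pivot bolt, with a ratchet hub 74 mm across round the pivot, a bare brass spindle and an orange tab at the far end. Origin: on the pivot axis, at the arm's underside (100 mm above the bench); x points along the arm to the spindle and the tab, z up; it turns with the arm
- spindle_seat (a point): point on the axis of the brass spindle on the tensioner arm, 138 mm from the pivot, on top of the seat collar (115 mm above the bench), where the fitted roller's underside rests. The spindle is 14 mm thick and stands up 35 mm from here, the last 8 mm tapered to 7 mm; the collar is 24 mm across. x points along the arm away from the pivot, z up
- push_tab (a point): orange upright tab at the end of the tensioner arm, 34 mm along the arm (x), 10 mm thick (y), 48 mm high (z). This point: centre of its underside, on the arm's top face (110 mm above the bench), 190 mm from the pivot; z up. The arm goes back when the tab moves to its own -y, so a pusher stands on its +y side (the side of the pulleys); the face to push lies 5 mm from the point
- tensioner (a joint): angle of the tensioner arm, rad: 0 at its rest stop (where the spring keeps it at the start), growing as it is pushed back (clockwise from above), 0.60 at its back stop. The spring asks for about 4 N at the tab at 0 and 7.5 N at 0.60, with 1 N more on the ramp of the tooth before the click. By about 0.43 the pawl has snapped in behind the ratchet tooth; let go, the arm falls back to about 0.42
- pawl (a joint): travel of the pawl slider, m: 0 when its nose is dropped in, about 0.007 as it rides over the ratchet tooth; it snaps back to 0 at the click. Not to be handled
- idler_cream: cream nylon idler roller lying flat on the bench, a ring 50 mm across, 24 mm high, with a 16.5 mm bore, about 90 g; the one that matches the spindle. Origin: centre of its underside, z along the bore (up)
- idler_black: black rubber roller, a ring 62 mm across, 24 mm high, 27 mm bore; not wanted, stays put. Origin: centre of its underside
- idler_steel: bare steel roller, a ring 40 mm across, 24 mm high, 9 mm bore; not wanted, stays put. Origin: centre of its underside
- spanner: steel spanner 170 mm long lying on the bench, stays put. Origin near its middle
- screwdriver: yellow-handled screwdriver 200 mm long lying on the bench, stays put. Origin near its middle
- screw_dish: shallow blue dish of screws, 84 mm across, 22 mm high, stays put. Origin: centre of its underside
- green_pot: unfired clay pot 100 mm across, 85 mm high, stays put. Origin: centre of its underside
- tool_mug: white mug of turning tools, 80 mm across, the tools up to 200 mm high, stays put. Origin: centre of its underside
- throwing_rib: flat wooden throwing rib 110 by 50 by 7 mm lying on the bench, stays put. Origin: centre of its underside
Mind the look-alikes: they are no part of the job. What is shaped like the idler_cream but blue is not meant.

How it is judged:
On the way, in this order (a step that is already met when the one before it is completed fails the run):
1. the cream roller sits fully down on the spindle, let go (horizontal distance between idler_cream and spindle_seat below 0.004 m and z of idler_cream in the frame of spindle_seat between -0.003 and 0.003 m and angle between idler_cream's own z axis and vertical below 0.1 rad and contact force between the fingers and idler_cream below 0.1 N and value of joint tensioner below 0.3 rad), for 0.2 s.
2. the arm is pushed back past the click: the pawl has dropped in behind the ratchet tooth (value of joint tensioner above 0.45 rad and value of joint pawl below 0.002 m), for 0.1 s.
At the end, for the whole second after the job is handed in: The fingers still press the tensioner arm with over 3 N; the arm is still and fully back (over 0.53 of 0.60 rad, so the pawl, dropped in, carries nothing); the cream roller sits on the spindle within 4 mm sideways, 3 mm in height, 0.1 rad of upright (value of joint tensioner above 0.53 rad and contact force between the fingers and tension_arm above 3 N and value of joint pawl below 0.002 m and velocity of joint tensioner between -0.1 and 0.1 rad/s and horizontal distance between idler_cream and spindle_seat below 0.004 m and z of idler_cream in the frame of spindle_seat between -0.003 and 0.003 m and angle between idler_cream's own z axis and vertical below 0.1 rad); the arm keeps its last pose, push and grip.
It fails at once if another roller is moved more than 30 mm (distance of any of idler_black, idler_steel from where it was at the start of the episode above 0.03 m).
It fails at once if a tool or the screw dish is moved more than 30 mm (distance of any of spanner, screwdriver, screw_dish, throwing_rib from where it was at the start of the episode above 0.03 m).
It fails at once if the pot or the mug of tools is moved more than 30 mm (distance of any of green_pot, tool_mug from where it was at the start of the episode above 0.03 m).
It also fails if it takes over 54 s, if anything falls off the work surface, if the arm or the gripper's body presses on something with over 40 N, if the wrist force passes 120 N, or if a joint passes its speed limit or range.

### The arm

A 6-joint arm with a two-finger parallel gripper is mounted at the origin on the work surface. World frame = base frame: x ahead of the robot, y to its left, z up, the work surface at z = 0. Lengths are in m, angles in rad, forces in N, time in s.
With the tool pointing down it reaches from about 0.25 to 0.725 m from the base axis. Payload 4 kg.
Tool frame: the origin (TCP) lies at the very end of the fingers, on their centre line; the grasp point (between the pads) lies 19 mm behind it; y points along the fingers, z is the direction in which the jaws open and shut, and the axes are right-handed (so a half turn about y gives the same grasp; the last joint's range is limited). The gripper opens to 85 mm and grips with 20 to 120 N. Pads are 22 mm wide; open, the fingers measure 114 mm over their backs; the gripper's body (76 mm by 85 mm) begins 54 mm behind the grasp point. The pads swing forward as they close: fully open they stand 13 mm farther back than shut.
Start: joints at [1.326, 0.241, 0.005, 1.335, 0, 1.571], TCP at [0.121, 0.485, 0.231] pointing down, gripper open.
Joint ranges: [-2.72, 2.72], [-1.05, 1.87], [-1.09, 1.28], [-1.99, 2.15], [-1.42, 1.44], [-3.14, 3.14]. Speed limits (rad/s): [2.79, 2.79, 3.14, 3.14, 3.14, 3.14].

### API

Orientations are given as a unit quaternion [x, y, z, w].
In Python, from workcell import bot gives the robot as it stands. The module is installed in compiled form; this text tells all that it offers.
- The arm moves only by the tool move_arm, never from a script. Its argument "increments" is a list of rows, each an object with "grip": the closure, from 0 (fully open) to 1 (shut); "linear": the shift along the tool's x, y, z scaled (see below), a list of three; "twist": the turn about the tool's y scaled (see below). A call has exactly 5 rows; each row shifts and turns the pose as measured when the row begins, along the tool's axes as they then stand; what a row does not reach is not made up. The controller multiplies each number of a shift by 0.2 m and each number of a turn by 2 rad. A row lasts 1/10 s, in which the tool goes at most 50 mm and 8.59 degrees, less where a joint would pass 70% of its speed; a pose out of reach is approached as far as the arm can. A call with a number of a shift or a turn outside -1 to 1 is refused whole. A call with a gripper value outside its range is refused whole. The fingers move at their own pace and stop on an object; the grip force is fixed at half the most. Time passes only in rows, so rows that do not move let the fingers close, or fill a call up. It gives the time, the measured TCP pose, the force and the opening at its end, in the units of the state.
- bot.get_obs(): the state, without advancing time (a new reading comes with each control period).
- bot.camera(name): name is "scene" or "top" or "wrist"; returns (picture, depth): 480x640x3 uint8, blue, green, red; 480x640 float32, m along the optical axis (not along the pixel's ray), 0 where there is no reading.
- bot.camera_params(name): a dict with "camera_matrix" (3x3 intrinsics, pixels), "rvec" (rotation vector, rad) and "tvec" (3), from world to camera coordinates, as OpenCV has them; the wrist camera has in their place "T_tool_cam" (4x4, takes a point from camera to tool coordinates, whose origin is the TCP and whose axes are the tool frame's). Camera axes: x right, y down, z forward; pixel columns grow to the right and rows downward; lengths in m; the calibration is good to about 2 mm. A picture is of the moment at which its call begins: read the wrist's pose just before it. camera_params takes no time and is no camera call.
- bot.job_done(): hands the job in, once; it reports no verdict.
The state is a dict: "clock": time; "joint_pos": joint angles; "joint_vel": joint speeds; "tau": joint torques, N m; "eef_pos": TCP position; "tool_rot": TCP orientation; "ft_force": force on the tool from outside, world axes, zero at the start; "ft_torque": the same for the moment, N m; "grip_width": finger opening in m.
Only numpy, scipy, OpenCV 4.12 (cv2) and the standard library are available. Lean on these libraries where they do the work, as an engineer would, in place of code of your own. Each camera call takes 0.05 s, during which the arm holds its last target. There are 200 camera calls.

## Working session

There is one attempt and no reset: what is moved stays moved. The work goes in short steps, Python scripts to look and compute and a tool call to move; the robot and the scene stay as the last step left them, time stands still between calls to the robot, and variables do not carry over. Pictures are saved under pics/ and viewed, about 8 in all and at most 12, crops included, and the job is handed in when it is done.

Besides the shell and the picture viewer there is one more tool, called after "Call:" as a command line: name --argument value ..., lists and objects as JSON in quotes. move_arm: Moves the arm, as the interface text tells. Its arguments: {"type":"object","properties":{"increments":{"type":"array"}},"required":["increments"]}

```bash
mkdir -p pics
cat > h.py <<'E'
import numpy as np, cv2
from workcell import bot
from scipy.spatial.transform import Rotation as R
def snap(name, fn=None):
    o=bot.get_obs(); im,d=bot.camera(name); p=bot.camera_params(name)
    K=np.array(p["camera_matrix"])
    if name=="wrist":
        T=np.eye(4);T[:3,:3]=R.from_quat(o["tool_rot"]).as_matrix();T[:3,3]=o["eef_pos"];T=T@np.array(p["T_tool_cam"])
    else:
        C=np.eye(4);C[:3,:3]=cv2.Rodrigues(np.array(p["rvec"],float))[0];C[:3,3]=np.ravel(p["tvec"]);T=np.linalg.inv(C)
    if fn: cv2.imwrite("pics/"+fn+".png",im)
    np.savez("pics/"+(fn or name)+".npz",im=im,d=d,K=K,T=T)
    return im,d,K,T
def load(fn):
    z=np.load("pics/"+fn+".npz"); return z["im"],z["d"],z["K"],z["T"]
def cloud(d,K,T):
    v,u=np.mgrid[:480,:640]; P=np.stack([(u-K[0,2])/K[0,0]*d,(v-K[1,2])/K[1,1]*d,d],-1)
    return P@T[:3,:3].T+T[:3,3]
def ray(u,v,z,K,T):
    r=T[:3,:3]@np.array([(u-K[0,2])/K[0,0],(v-K[1,2])/K[1,1],1]); return T[:3,3]+r*(z-T[2,3])/r[2]
E
python3 - <<'E'
from h import *
for n in("top","scene"):
    im,d,K,T=snap(n,n); print(n,T.round(3).tolist(),K[0,0])
o=bot.get_obs(); print(o["clock"],R.from_quat(o["tool_rot"]).as_matrix().round(3).tolist(),o["grip_width"]); print(bot.camera_params("wrist")["T_tool_cam"])
E
```

```text
top [[-0.017, -0.996, 0.084, 0.438], [-1.0, 0.016, -0.005, 0.005], [0.003, -0.084, -0.996, 1.344], [0.0, 0.0, 0.0, 1.0]] 480.9591209538984
scene [[-0.197, 0.7, -0.686, 1.506], [0.98, 0.126, -0.153, 0.234], [-0.021, -0.703, -0.711, 1.108], [0.0, 0.0, 0.0, 1.0]] 433.24180674605185
0.1 [[0.97, -0.0, 0.242], [-0.242, -0.002, 0.97], [0.0, -1.0, -0.002]] 0.08554666529392436
[[-4.09200885e-04  9.45568422e-01  3.25423096e-01 -8.35656424e-02]
 [ 8.38629659e-04 -3.25422684e-01  9.45568281e-01 -1.43130615e-01]
 [ 9.99999565e-01  6.59836837e-04 -6.59818473e-04 -7.15435298e-04]
 [ 0.00000000e+00  0.00000000e+00  0.00000000e+00  1.00000000e+00]]
```

View pics/top.png

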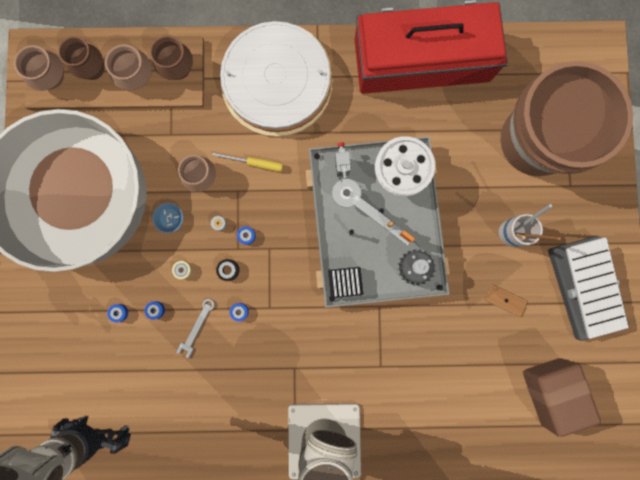

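View pics/scene.png

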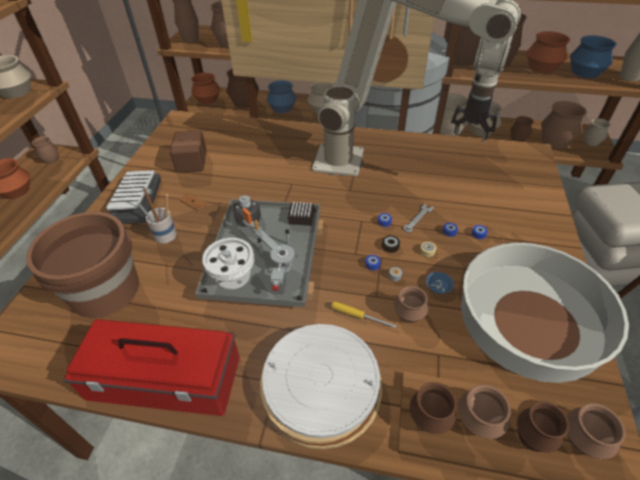

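The top view shows pale rings at (181,270) and (218,223), a black one at (228,270), and four blue rings. The deck spans about (312–447, 140–305), with the hub at (347,193), spindle near (388,223) and tab near (407,237). I'll enlarge both areas.

Run:
```python
from h import *
im,d,K,T=load("top")
a=cv2.resize(im[200:300,150:270],None,fx=4,fy=4,interpolation=cv2.INTER_CUBIC)
b=cv2.resize(im[170:290,320:450],(433,400),interpolation=cv2.INTER_CUBIC)
cv2.imwrite("pics/c1.png",np.hstack([a[:,:365],b]))
for n,u,v,z in[("ringA",181,270,.024),("ringB",218,223,.024),("black",228,270,.024),("blue1",246,236,.024),("hub",347,193,.12),("spin",388,223,.15),("tab",407,237,.158)]:
    print(n,ray(u,v,z,K,T).round(3), cloud(d,K,T)[v,u].round(3))
P=cloud(d,K,T)
# tall things on arm
hsv=cv2.cvtColor(im,cv2.COLOR_BGR2HSV)
m=(hsv[...,0]<16)&(hsv[...,1]>150)&(P[...,2]>.14)&(np.hypot(P[...,0]-.43,P[...,1]+.17)<.1)
print(m.sum(),P[m].mean(0),P[m].min(0),P[m].max(0))
```

```text
ringA [0.466 0.385 0.024] [0.467 0.391 0.002]
ringB [0.594 0.284 0.024] [0.596 0.288 0.004]
black [0.464 0.256 0.024] [0.464 0.261 0.001]
blue1 [0.557 0.207 0.024] [ 0.559  0.21  -0.   ]
hub [ 0.655 -0.068  0.12 ] [ 0.655 -0.068  0.121]
spin [ 0.572 -0.167  0.15 ] [ 0.573 -0.168  0.142]
tab [ 0.536 -0.212  0.158] [ 0.536 -0.213  0.154]<stdin>:12: RuntimeWarning: Mean of empty slice.
  ret = um.true_divide(
Traceback (most recent call last):
ValueError: zero-size array to reduction operation minimum which has no identity
```

View pics/c1.png

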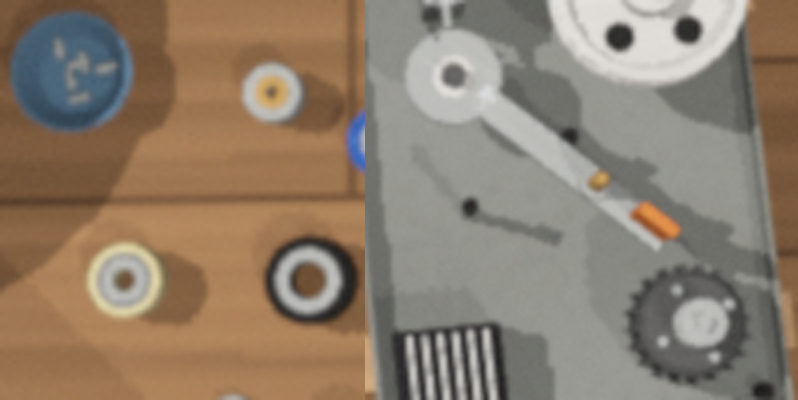

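Cream roller is at about (0.466, 0.385); the other pale ring is steel with a brass bore. I'll add a small row calculator, then move.

```bash
cat >> h.py <<'E'
def plan(p,yawdeg,n=5,step=.05):
    """rows (x,y,z scaled, twist scaled) to TCP p with tool z axis at yaw"""
    o=bot.get_obs(); q=np.array(o["eef_pos"]); M=R.from_quat(o["tool_rot"]).as_matrix()
    yaw=np.arctan2(M[1,2],M[0,2]); p=np.array(p); k=0
    print("t",round(o["clock"],2),"at",q.round(4),"yaw",round(np.degrees(yaw),2),"tilt",M[:,1].round(3),"F",np.round(o["ft_force"],1),"w",round(o["grip_width"],4),"j",np.round(o["joint_pos"],2))
    while k<n:
        dp=p-q; L=np.linalg.norm(dp); dp=dp*min(1,step/L) if L>0 else dp
        dy=(np.radians(yawdeg)-yaw+np.pi)%(2*np.pi)-np.pi; dy=np.clip(dy,-.148,.148)
        c,s=np.cos(yaw),np.sin(yaw); X=np.array([s,-c,0]);Z=np.array([c,s,0])
        print([round(float(v),3) for v in(dp@X/.2,-dp[2]/.2,dp@Z/.2)],round(float(-dy/2),3))
        q=q+dp; yaw+=dy; k+=1
    print("left",(p-q).round(3),round(np.degrees(yaw),1))
E
python3 -c "
from h import *
plan([.466,.385,.13],-39.6,15)"
```

```text
t 0.1 at [0.1211 0.4845 0.2305] yaw 75.97 tilt [-0.    -0.002 -1.   ] F [ 0.1  0.1 -0.3] w 0.0855 j [ 1.33  0.24  0.    1.34 -0.    1.57]
[0.241, 0.067, -0.009] 0.074
[0.239, 0.067, 0.027] 0.074
[0.233, 0.067, 0.062] 0.074
[0.221, 0.067, 0.095] 0.074
[0.204, 0.067, 0.127] 0.074
[0.184, 0.067, 0.156] 0.074
[0.159, 0.067, 0.181] 0.074
[0.059, 0.031, 0.092] 0.074
[0.0, -0.0, 0.0] 0.074
[0.0, -0.0, 0.0] 0.074
[0.0, -0.0, 0.0] 0.074
[0.0, -0.0, 0.0] 0.074
[0.0, -0.0, 0.0] 0.074
[0.0, -0.0, 0.0] 0.047
[0.0, -0.0, 0.0] -0.0
left [0. 0. 0.] -39.6
```

Call:
move_arm --increments '[{"grip":0,"linear":[0.24,0.067,-0.009],"twist":0.074},{"grip":0,"linear":[0.24,0.067,0.027],"twist":0.074},{"grip":0,"linear":[0.233,0.067,0.062],"twist":0.074},{"grip":0,"linear":[0.22,0.067,0.095],"twist":0.074},{"grip":0,"linear":[0.204,0.067,0.127],"twist":0.074}]'

```text
clock: 0.6
eef_pos: [0.3503, 0.4193, 0.162]
tool_rot: [-0.622, 0.337, -0.336, 0.622]
ft_force: [0.5, 1.6, 0.5]
grip_width: 0.0853
```

```bash
python3 -c "
from h import *
plan([.466,.385,.13],-39.6,10)"
```

```text
t 0.6 at [0.3503 0.4193 0.162 ] yaw 33.17 tilt [-0.002  0.002 -1.   ] F [0.5 1.6 0.5] w 0.0853 j [0.87 0.37 0.   1.2  0.   1.87]
[0.184, 0.064, 0.156] 0.074
[0.159, 0.064, 0.182] 0.074
[0.065, 0.032, 0.101] 0.074
[0.0, -0.0, 0.0] 0.074
[0.0, -0.0, 0.0] 0.074
[0.0, -0.0, 0.0] 0.074
[0.0, -0.0, 0.0] 0.074
[0.0, -0.0, 0.0] 0.074
[0.0, -0.0, 0.0] 0.043
[0.0, -0.0, 0.0] -0.0
left [0. 0. 0.] -39.6
```

Call:
move_arm --increments '[{"grip":0,"linear":[0.184,0.064,0.156],"twist":0.074},{"grip":0,"linear":[0.159,0.064,0.182],"twist":0.074},{"grip":0,"linear":[0.065,0.032,0.1],"twist":0.074},{"grip":0,"linear":[0,0,0],"twist":0.074},{"grip":0,"linear":[0,0,0],"twist":0.074}]'

```text
clock: 1.1
eef_pos: [0.4714, 0.3776, 0.1225]
tool_rot: [-0.458, 0.542, -0.541, 0.452]
ft_force: [0.1, 0.3, 0.1]
grip_width: 0.0855
```

Call:
move_arm --increments '[{"grip":0,"linear":[0,0,0],"twist":0.074},{"grip":0,"linear":[0,0,0],"twist":0.074},{"grip":0,"linear":[0,0,0],"twist":0.074},{"grip":0,"linear":[0,0,0],"twist":0.045},{"grip":0,"linear":[0,0,0],"twist":0}]'

```text
clock: 1.6
eef_pos: [0.4706, 0.3747, 0.1177]
tool_rot: [0.299, -0.643, 0.645, -0.287]
ft_force: [0.7, 0.4, -0.5]
grip_width: 0.0855
```

Run:
```python
from h import *
im,d,K,T=snap("wrist","w1"); plan([.466,.385,.13],-39.6,1)
P=cloud(d,K,T); m=(abs(P[...,2]-.024)<.006)&(np.hypot(P[...,0]-.466,P[...,1]-.385)<.05)
q=P[m]; print(m.sum()); (c,_,_)=cv2.fitEllipse(cv2.convexHull((q[:,:2]*1e4).astype(np.float32)[:,None])),0,0
print("ring centre",c)
```

```text
t 1.65 at [0.4705 0.3747 0.1177] yaw -40.99 tilt [-0.015 -0.01  -1.   ] F [ 0.1 -0.2  0.1] w 0.0853 j [0.67 0.52 0.12 1.19 0.   2.96]
[-0.024, -0.062, -0.051] -0.012
left [0. 0. 0.] -39.6
3855
ring centre ((4664.04345703125, 3843.77734375), (492.09326171875, 493.4961242675781), 107.75676727294922)
```

View pics/w1.png

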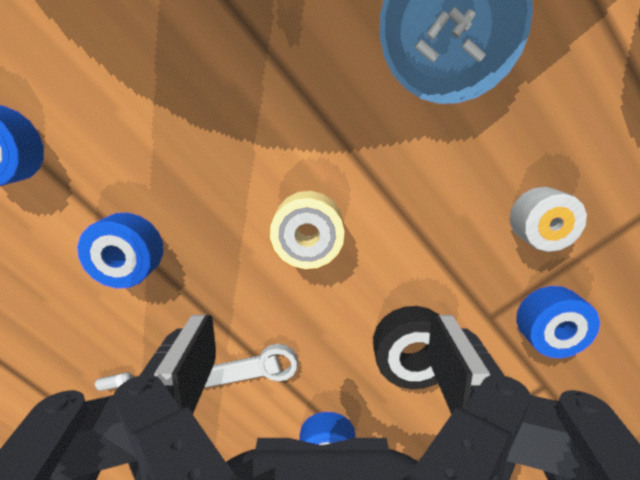

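The cream roller is at (307,232), between and ahead of the open fingers. Black and spanner are clear of the descent. I'll refine the planner to use the true tool axes and go down.

```bash
python3 - <<'E'
s=open("h.py").read()
s=s.replace("c,s=np.cos(yaw),np.sin(yaw); X=np.array([s,-c,0]);Z=np.array([c,s,0])\n","")
s=s.replace("for v in(dp@X/.2,-dp[2]/.2,dp@Z/.2)]","for v in M.T@dp/.2]").replace("q=q+dp; yaw+=dy;","q=q+dp; yaw+=dy; M=M@R.from_rotvec([0,-dy,0]).as_matrix();")
open("h.py","w").write(s)
E
python3 -c "
from h import *
plan([.4664,.3844,.006],-39.6,5)"
```

```text
Traceback (most recent call last):
  File "h.py", line 29
    print([round(float(v),3) for v in M.T@dp/.2],round(float(-dy/2),3))
IndentationError: unexpected indent
```

```bash
sed -i 's/^ *print(\[round/        print([round/' h.py
python3 -c "
from h import *
plan([.4664,.3844,.006],-39.6,5)"
```

```text
t 1.65 at [0.4705 0.3747 0.1177] yaw -40.99 tilt [-0.015 -0.01  -1.   ] F [ 0.1 -0.2  0.1] w 0.0853 j [0.67 0.52 0.12 1.19 0.   2.96]
[-0.015, 0.249, -0.02] -0.012
[-0.015, 0.249, -0.02] -0.0
[-0.004, 0.06, -0.005] -0.0
[0.0, 0.0, 0.0] -0.0
[0.0, 0.0, 0.0] -0.0
left [0. 0. 0.] -39.6
```

Call:
move_arm --increments '[{"grip":0,"linear":[-0.02,0.2,-0.03],"twist":-0.012},{"grip":0,"linear":[-0.015,0.2,-0.03],"twist":0},{"grip":0,"linear":[0,0,0],"twist":0},{"grip":0,"linear":[0,0,0],"twist":0},{"grip":0,"linear":[0,0,0],"twist":0}]'

```text
clock: 2.15
eef_pos: [0.4664, 0.3881, 0.0387]
tool_rot: [0.309, -0.638, 0.639, -0.299]
ft_force: [-0.5, 0.3, 0.3]
grip_width: 0.0854
```

```bash
python3 -c "
from h import *
plan([.4664,.3844,.005],-39.6,3,.02)"
```

```text
t 2.15 at [0.4664 0.3881 0.0387] yaw -39.13 tilt [-0.011 -0.008 -1.   ] F [-0.5  0.3  0.3] w 0.0854 j [0.69 0.6  0.03 1.01 0.   2.95]
[0.007, 0.099, 0.007] 0.004
[0.005, 0.069, 0.005] -0.0
[-0.0, 0.0, 0.0] -0.0
left [0. 0. 0.] -39.6
```

Call:
move_arm --increments '[{"grip":0,"linear":[0.008,0.1,0.008],"twist":0},{"grip":0,"linear":[0.005,0.065,0.005],"twist":0},{"grip":0,"linear":[0,0,0],"twist":0},{"grip":1,"linear":[0,0,0],"twist":0},{"grip":1,"linear":[0,0,0],"twist":0}]'

```text
clock: 2.65
eef_pos: [0.4718, 0.3873, 0.0135]
tool_rot: [-0.304, 0.639, -0.638, 0.304]
ft_force: [-0.4, -0.4, -0.0]
grip_width: 0.0592
```

Call:
move_arm --increments '[{"grip":1,"linear":[0,0,0],"twist":0},{"grip":1,"linear":[0,0,0],"twist":0},{"grip":1,"linear":[0,0,0],"twist":0},{"grip":1,"linear":[0,0,0],"twist":0},{"grip":1,"linear":[0,0,0],"twist":0}]'

```text
clock: 3.15
eef_pos: [0.4728, 0.3883, 0.016]
tool_rot: [-0.303, 0.639, -0.638, 0.305]
ft_force: [0.8, 0.8, -1.9]
grip_width: 0.0466
```

```bash
python3 -c "
from h import *
plan([.4664,.3844,.25],-39.6,6)"
```

```text
t 3.15 at [0.4728 0.3883 0.016 ] yaw -39.08 tilt [ 0.002  0.003 -1.   ] F [ 0.8  0.8 -1.9] w 0.0466 j [0.69 0.62 0.   0.95 0.   2.94]
[0.007, -0.25, -0.003] 0.005
[0.007, -0.25, -0.003] -0.0
[0.007, -0.25, -0.003] -0.0
[0.007, -0.25, -0.003] -0.0
[0.004, -0.171, -0.002] -0.0
[0.0, 0.0, 0.0] -0.0
left [0. 0. 0.] -39.6
```

The grip closed at 46.6 mm with the TCP drifted about 7 mm off and high. I'll reopen, re-centre and regrip.

Call:
move_arm --increments '[{"grip":0,"linear":[0,0,0],"twist":0},{"grip":0,"linear":[0,0,0],"twist":0},{"grip":0,"linear":[0,0,0],"twist":0},{"grip":0,"linear":[0,0,0],"twist":0},{"grip":0,"linear":[0,0,0],"twist":0}]'

```text
clock: 3.65
eef_pos: [0.4729, 0.3884, 0.016]
tool_rot: [-0.303, 0.639, -0.638, 0.305]
ft_force: [0.0, 1.0, 0.3]
grip_width: 0.0856
```

```bash
python3 -c "
from h import *
snap('wrist','w2')
plan([.4664,.3844,.006],-39.6,2)"
```

```text
t 3.7 at [0.4729 0.3884 0.016 ] yaw -39.08 tilt [ 0.002  0.003 -1.   ] F [0.1 1.1 0. ] w 0.0853 j [0.69 0.62 0.   0.95 0.   2.94]
[0.036, 0.05, -0.013] 0.005
[0.0, 0.0, 0.0] -0.0
left [0. 0. 0.] -39.6
```

View pics/w2.png

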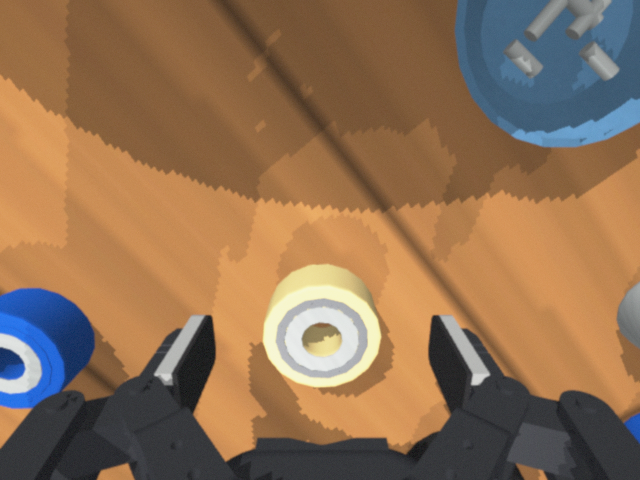

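The roller (centre 322,338) sits between the pads, slightly ahead of their middle. I'll shift +x and lower.

Call:
move_arm --increments '[{"grip":0,"linear":[0.036,0.05,-0.013],"twist":0},{"grip":0,"linear":[0,0,0],"twist":0},{"grip":0,"linear":[0,0,0],"twist":0},{"grip":0,"linear":[0,0,0],"twist":0},{"grip":0,"linear":[0,0,0],"twist":0}]'

```text
clock: 4.2
eef_pos: [0.4676, 0.3853, 0.0071]
tool_rot: [-0.302, 0.639, -0.638, 0.306]
ft_force: [0.4, -0.0, 0.1]
grip_width: 0.085
```

```bash
python3 -c "
from h import *
plan([.4664,.3844,.006],-39.6,1)
im,d,K,T=load('w2'); P=cloud(d,K,T); m=(abs(P[...,2]-.024)<.004)&(np.hypot(P[...,0]-.466,P[...,1]-.385)<.04)
print(m.sum(),cv2.fitEllipse(cv2.convexHull((P[m][:,:2]*1e4).astype(np.float32)[:,None])))"
```

```text
t 4.2 at [0.4676 0.3853 0.0071] yaw -39.09 tilt [ 0.005  0.005 -1.   ] F [ 0.4 -0.   0.1] w 0.085 j [ 0.69  0.62 -0.03  0.92  0.    2.94]
[0.007, 0.005, -0.002] 0.004
left [0. 0. 0.] -39.6
9032 ((4694.1611328125, 3830.63818359375), (492.8511657714844, 503.62860107421875), 140.10398864746094)
```

Call:
move_arm --increments '[{"grip":1,"linear":[0.002,0,0],"twist":0},{"grip":1,"linear":[0,0,0],"twist":0},{"grip":1,"linear":[0,0,0],"twist":0},{"grip":1,"linear":[0,0,0],"twist":0},{"grip":1,"linear":[0,0,0],"twist":0}]'

```text
clock: 4.7
eef_pos: [0.4684, 0.3858, 0.0087]
tool_rot: [-0.301, 0.639, -0.637, 0.307]
ft_force: [-0.4, -0.2, -0.8]
grip_width: 0.0481
```

```bash
python3 -c "
from h import *
plan([.4664,.3844,.22],-39.6,5)"
```

```text
t 4.7 at [0.4684 0.3858 0.0087] yaw -39.09 tilt [ 0.007  0.006 -1.   ] F [-0.4 -0.2 -0.8] w 0.0481 j [ 0.69  0.62 -0.03  0.92  0.    2.94]
[0.0, -0.25, -0.001] 0.004
[0.001, -0.25, -0.001] -0.0
[0.001, -0.25, -0.001] -0.0
[0.001, -0.25, -0.001] -0.0
[0.0, -0.057, -0.0] -0.0
left [0. 0. 0.] -39.6
```

Call:
move_arm --increments '[{"grip":1,"linear":[0,-0.15,0],"twist":0},{"grip":1,"linear":[0,-0.25,0],"twist":0},{"grip":1,"linear":[0,-0.25,0],"twist":0},{"grip":1,"linear":[0,-0.25,0],"twist":0},{"grip":1,"linear":[0,-0.2,0],"twist":0}]'

```text
clock: 5.2
eef_pos: [0.4619, 0.3803, 0.2242]
tool_rot: [0.309, -0.637, 0.64, -0.298]
ft_force: [0.5, 0.5, -1.8]
grip_width: 0.0479
```

Run:
```python
from h import *
# spindle & pivot & tab from the top depth
im,d,K,T=load("top"); P=cloud(d,K,T); h=cv2.cvtColor(im,cv2.COLOR_BGR2HSV)
r=np.zeros(d.shape,bool); r[170:290,320:450]=1
def st(n,m): print(n,m.sum(),P[m].mean(0).round(4),P[m][:,2].max().round(4), np.argwhere(m).mean(0)[::-1].round(1))
org=r&(h[...,0]<20)&(h[...,1]>120)
n,L,s,c=cv2.connectedComponentsWithStats(org.astype(np.uint8))
for i in range(1,n):
    if s[i,4]>5: st("orange",L==i); m=(L==i)
hub=r&(abs(P[...,2]-.118)<.012)&(np.hypot(P[...,0]-.655,P[...,1]+.068)<.045)
q=np.argwhere(hub)[:,::-1]; e=cv2.fitEllipse(cv2.convexHull(q.astype(np.float32)[:,None])); print("hub",e,np.median(P[hub][:,2]), ray(*e[0],np.median(P[hub][:,2]),K,T))
plan([.567,-.174,.22],-39.6,16)
```

```text
orange 835 [ 0.6338 -0.3468  0.0095] 1.3437 [444.3 205.8]
orange 16 [ 0.5705 -0.1729  0.1485] 0.1532 [390.2 223.6]
orange 87 [ 0.5388 -0.2146  0.1477] 0.1615 [407.2 236. ]
orange 16 [ 4.299e-01 -3.539e-01 -2.000e-04] 0.005 [448.8 278.8]
hub ((347.0043640136719, 193.42408752441406), (27.780580520629883, 33.691490173339844), 141.3013916015625) 0.11051191310739283 [ 0.65533574 -0.06878034  0.11051191]
t 5.2 at [0.4619 0.3803 0.2242] yaw -39.09 tilt [-0.013 -0.009 -1.   ] F [ 0.5  0.5 -1.8] w 0.0479 j [0.69 0.46 0.3  1.43 0.   2.94]
[0.161, 0.004, 0.191] 0.004
[0.16, 0.004, 0.192] -0.0
[0.16, 0.004, 0.192] -0.0
[0.16, 0.004, 0.192] -0.0
[0.16, 0.004, 0.192] -0.0
[0.16, 0.004, 0.192] -0.0
[0.16, 0.004, 0.192] -0.0
[0.16, 0.004, 0.192] -0.0
[0.16, 0.004, 0.192] -0.0
[0.16, 0.004, 0.192] -0.0
[0.16, 0.004, 0.192] -0.0
[0.045, 0.001, 0.055] -0.0
[0.0, 0.0, 0.0] -0.0
[0.0, 0.0, 0.0] -0.0
[0.0, 0.0, 0.0] -0.0
[0.0, 0.0, 0.0] -0.0
left [0. 0. 0.] -39.6
```

Call:
move_arm --increments '[{"grip":1,"linear":[0.15,0,0.2],"twist":0.004},{"grip":1,"linear":[0.15,0,0.2],"twist":0},{"grip":1,"linear":[0.15,0,0.2],"twist":0},{"grip":1,"linear":[0.15,0,0.2],"twist":0},{"grip":1,"linear":[0.15,0,0.2],"twist":0}]'

```text
clock: 5.7
eef_pos: [0.5257, 0.1427, 0.233]
tool_rot: [-0.305, 0.638, -0.637, 0.308]
ft_force: [0.3, -0.2, -1.7]
grip_width: 0.0478
```

```bash
python3 -c "
from h import *
plan([.608,-.127,.21],-39.6,8)"
```

```text
t 5.7 at [0.5257 0.1427 0.233 ] yaw -38.7 tilt [ 0.003  0.003 -1.   ] F [ 0.3 -0.2 -1.7] w 0.0478 j [0.26 0.33 0.13 1.37 0.   2.51]
[0.141, 0.02, 0.206] 0.008
[0.137, 0.02, 0.208] -0.0
[0.137, 0.02, 0.208] -0.0
[0.137, 0.02, 0.208] -0.0
[0.137, 0.02, 0.208] -0.0
[0.09, 0.013, 0.137] -0.0
[0.0, 0.0, 0.0] -0.0
[0.0, 0.0, 0.0] -0.0
left [0. 0. 0.] -39.6
```

Call:
move_arm --increments '[{"grip":1,"linear":[0.14,0.02,0.206],"twist":0.008},{"grip":1,"linear":[0.137,0.02,0.208],"twist":0},{"grip":1,"linear":[0.137,0.02,0.208],"twist":0},{"grip":1,"linear":[0.137,0.02,0.208],"twist":0},{"grip":1,"linear":[0.137,0.02,0.2],"twist":0}]'

```text
clock: 6.2
eef_pos: [0.5956, -0.0966, 0.2122]
tool_rot: [-0.299, 0.641, -0.639, 0.303]
ft_force: [0.9, -0.4, -0.6]
grip_width: 0.0484
```

Call:
move_arm --increments '[{"grip":1,"linear":[0.08,0.012,0.125],"twist":0},{"grip":1,"linear":[0,0,0],"twist":0},{"grip":1,"linear":[0,0,0],"twist":0},{"grip":1,"linear":[0,0,0],"twist":0},{"grip":1,"linear":[0,0,0],"twist":0}]'

```text
clock: 6.7
eef_pos: [0.6035, -0.1319, 0.2056]
tool_rot: [-0.298, 0.643, -0.639, 0.298]
ft_force: [0.3, 0.6, -0.8]
grip_width: 0.048
```

Run:
```python
from h import *
im,d,K,T=snap("wrist","w3"); plan([.608,-.127,.21],-39.6,1)
P=cloud(d,K,T); h=cv2.cvtColor(im,cv2.COLOR_BGR2HSV)
for z0,z1 in((.148,.153),(.144,.148),(.12,.144)):
    m=(h[...,0]<28)&(h[...,1]>90)&(P[...,2]>z0)&(P[...,2]<z1)&(np.hypot(P[...,0]-.57,P[...,1]+.173)<.022)
    if m.sum(): print(z0,m.sum(),P[m].mean(0).round(4),P[m].min(0).round(4),P[m].max(0).round(4),np.argwhere(m).mean(0)[::-1])
m=(h[...,0]<20)&(h[...,1]>120)&(P[...,2]>.15)&(np.hypot(P[...,0]-.53,P[...,1]+.22)<.05)
print("tab",m.sum(),P[m].mean(0).round(4),cv2.minAreaRect((P[m][:,:2]*1000).astype(np.float32)))
```

```text
t 6.75 at [ 0.6036 -0.1317  0.2057] yaw -40.11 tilt [-0.002  0.004 -1.   ] F [ 0.3  0.5 -1.4] w 0.0478 j [-0.22  0.49  0.3   1.39  0.    2.05]
[-0.032, -0.021, 0.002] -0.004
left [0. 0. 0.] -39.6
0.12 64 [ 0.5734 -0.1704  0.1318] [ 0.5676 -0.1742  0.1253] [ 0.5775 -0.169   0.136 ] [323.609375 323.015625]
tab 762 [ 0.5415 -0.2136  0.1576] ((539.09521484375, -216.6533203125), (35.574440002441406, 9.966397285461426), 51.60416030883789)
```

View pics/w3.png

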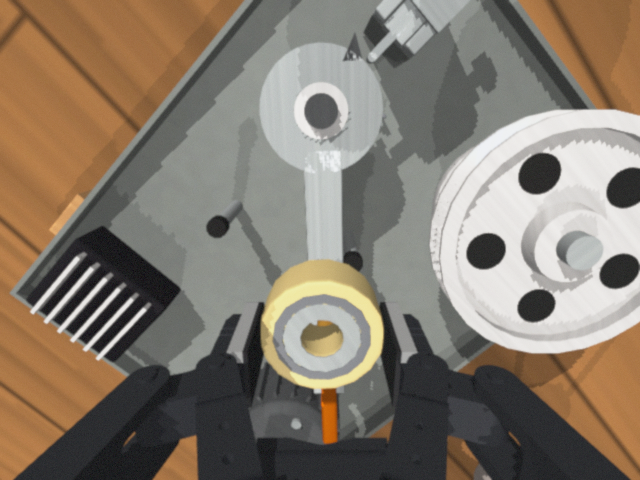

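The wrist image is "up = toward the pivot" (tool −x). The hub is at (321,110), the roller in the fingers at (322,330), the tab at (330,410), and the spindle is hidden below the roller. Moving 115 mm along +x will bring the spindle into view.

Call:
move_arm --increments '[{"grip":1,"linear":[0.2,0,0],"twist":0},{"grip":1,"linear":[0.2,0,0],"twist":0},{"grip":1,"linear":[0.17,0,0],"twist":0},{"grip":1,"linear":[0,0,0],"twist":0},{"grip":1,"linear":[0,0,0],"twist":0}]'

```text
clock: 7.25
eef_pos: [0.5299, -0.2143, 0.2069]
tool_rot: [-0.301, 0.64, -0.638, 0.303]
ft_force: [0.8, 0.2, -1.0]
grip_width: 0.0478
```

Run:
```python
from h import *
im,d,K,T=snap("wrist","w4"); plan([.571,-.176,.2],-39.6,1)
o=bot.get_obs();M=R.from_quat(o["tool_rot"]).as_matrix();q=np.array(o["eef_pos"])
P=cloud(d,K,T); h=cv2.cvtColor(im,cv2.COLOR_BGR2HSV)
near=(np.hypot(P[...,0]-.571,P[...,1]+.176)<.02)
for z0,z1 in((.146,.155),(.12,.142)):
    m=near&(P[...,2]>z0)&(P[...,2]<z1)
    if m.sum(): print(z0,m.sum(),P[m].mean(0).round(4),P[m].min(0).round(4),P[m].max(0).round(4),np.argwhere(m).mean(0)[::-1])
Q=(P-q)@M   # tool frame; roller: |x|<.03
m=(np.hypot(Q[...,0],Q[...,2])<.03)&(Q[...,1]<-.005)&(Q[...,1]>-.03)
print("roller tool pts",m.sum(),np.percentile(Q[m],[2,50,98],axis=0).round(4).tolist())
top=m&(abs(Q[...,1]-np.percentile(Q[m][:,1],5))<.003)
print(cv2.fitEllipse(cv2.convexHull((Q[top][:,[0,2]]*1e4).astype(np.float32)[:,None])))
```

```text
t 7.3 at [ 0.53   -0.2143  0.207 ] yaw -39.35 tilt [ 0.001  0.004 -1.   ] F [-0.4  0.1 -0.8] w 0.0478 j [-0.39  0.39  0.16  1.33  0.    1.87]
[-0.246, 0.032, 0.033] 0.002
left [ 0.005  0.004 -0.001] -39.6
0.146 314 [ 0.5714 -0.1756  0.1492] [ 0.5662 -0.1815  0.146 ] [ 0.5766 -0.1705  0.1522] [334.61464968 165.37898089]
0.12 85 [ 0.5735 -0.1711  0.132 ] [ 0.5654 -0.1769  0.12  ] [ 0.5781 -0.1692  0.142 ] [331.51764706 152.72941176]
roller tool pts 12751 [[-0.0232, -0.0276, -0.0252], [-0.0042, -0.0161, 0.0004], [0.0219, -0.0066, 0.0252]]
((-9.141977310180664, 3.7593307495117188), (371.1593017578125, 646.5098266601562), 178.9020233154297)
```

View pics/w4.png

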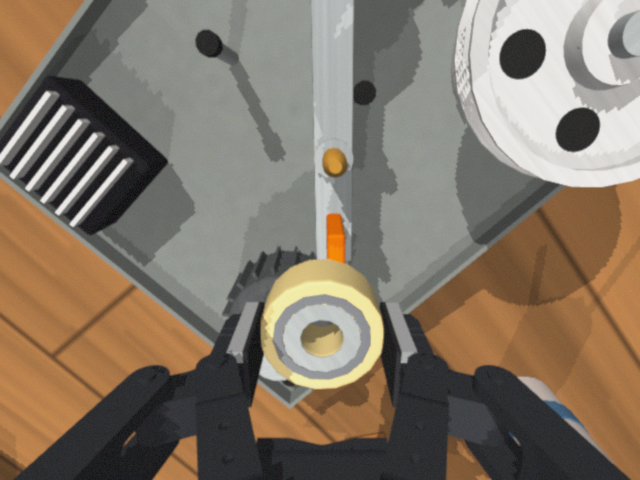

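Run:
```python
from h import *
im,d,K,T=load("w4"); o=bot.get_obs();M=R.from_quat(o["tool_rot"]).as_matrix();q=np.array(o["eef_pos"])
P=cloud(d,K,T);Q=(P-q)@M
for u,v in((285,335),(358,335),(322,308),(322,370),(322,385),(322,280)): print(u,v,Q[v,u].round(4))
# grey ring on top face
h=cv2.cvtColor(im,cv2.COLOR_BGR2HSV); roi=np.zeros(d.shape,bool); roi[285:392,258:388]=1
g=(roi&(h[...,1]<50)&(h[...,2]>110)&(np.hypot(Q[...,0],Q[...,2])<.022)).astype(np.uint8)
n,L,s,c=cv2.connectedComponentsWithStats(g); i=1+np.argmax(s[1:,4]); m=L==i
e=cv2.fitEllipse(cv2.convexHull(np.argwhere(m)[:,::-1].astype(np.int32))); print("grey ring",e,"y",np.median(Q[m][:,1]))
r=T[:3,:3]@np.array([(e[0][0]-K[0,2])/K[0,0],(e[0][1]-K[1,2])/K[1,1],1])
r=M.T@r; t=M.T@(T[:3,3]-q); print("centre tool",t+r*(np.median(Q[m][:,1])-t[1])/r[1])
```

```text
285 335 [-0.0005 -0.0162 -0.0136]
358 335 [-0.0002 -0.0157  0.0149]
322 308 [-0.0125 -0.0163  0.0008]
322 370 [-0.0833 -0.1431  0.0007]
322 385 [ 0.0231 -0.0163  0.0009]
322 280 [-0.0229 -0.0137  0.0008]
grey ring ((321.4726257324219, 336.7608642578125), (85.07919311523438, 97.35713195800781), 89.29692077636719) y -0.016359751765676004
centre tool [ 0.00014325 -0.01635975  0.00063922]
```

Roller centre in tool is (0.0001, 0.0006) with its underside 8 mm beyond the TCP. The spindle is at (0.5714, −0.1757), agreeing with the tab and pivot geometry, so the TCP target is (0.571, −0.1753), seated at z ≈ 0.123.

```bash
python3 -c "
from h import *
plan([.571,-.1753,.185],-39.6,3,.03)"
```

```text
t 7.3 at [ 0.53   -0.2143  0.207 ] yaw -39.35 tilt [ 0.001  0.004 -1.   ] F [-0.4  0.1 -0.8] w 0.0478 j [-0.39  0.39  0.16  1.33  0.    1.87]
[-0.139, 0.055, 0.017] 0.002
[-0.139, 0.055, 0.017] -0.0
[-0.003, 0.001, 0.0] -0.0
left [0. 0. 0.] -39.6
```

Call:
move_arm --increments '[{"grip":1,"linear":[-0.14,0.04,0.017],"twist":0},{"grip":1,"linear":[-0.14,0.05,0.017],"twist":0},{"grip":1,"linear":[0,0,0],"twist":0},{"grip":1,"linear":[0,0,0],"twist":0},{"grip":1,"linear":[0,0,0],"twist":0}]'

```text
clock: 7.8
eef_pos: [0.5752, -0.1687, 0.1899]
tool_rot: [-0.303, 0.638, -0.637, 0.307]
ft_force: [-1.0, 0.2, -1.5]
grip_width: 0.0477
```

```bash
python3 -c "
from h import *
plan([.571,-.1753,.175],-39.6,1)"
```

```text
t 7.8 at [ 0.5752 -0.1687  0.1899] yaw -38.89 tilt [ 0.004  0.003 -1.   ] F [-1.   0.2 -1.5] w 0.0477 j [-0.29  0.46  0.21  1.32  0.    1.96]
[0.039, 0.074, 0.004] 0.006
left [0. 0. 0.] -39.6
```

Call:
move_arm --increments '[{"grip":1,"linear":[0.039,0.06,0.004],"twist":0},{"grip":1,"linear":[0,0,0],"twist":0},{"grip":1,"linear":[0,0,0],"twist":0},{"grip":1,"linear":[0,0,0],"twist":0},{"grip":1,"linear":[0,0,0],"twist":0}]'

```text
clock: 8.3
eef_pos: [0.5712, -0.1758, 0.1805]
tool_rot: [0.302, -0.638, 0.638, -0.307]
ft_force: [0.0, 0.2, -0.5]
grip_width: 0.0481
```

```bash
python3 -c "
from h import *
plan([.571,-.1753,.163],-39.6,1)"
```

```text
t 8.3 at [ 0.5712 -0.1758  0.1805] yaw -38.93 tilt [ 0.007  0.002 -1.   ] F [ 0.   0.2 -0.5] w 0.0481 j [-0.3   0.45  0.18  1.29  0.    1.95]
[-0.001, 0.088, -0.003] 0.006
left [0. 0. 0.] -39.6
```

Call:
move_arm --increments '[{"grip":1,"linear":[-0.001,0.08,-0.003],"twist":0},{"grip":1,"linear":[0,0,0],"twist":0},{"grip":1,"linear":[0,0,0],"twist":0},{"grip":1,"linear":[0,0.03,0],"twist":0},{"grip":1,"linear":[0,0,0],"twist":0}]'

```text
clock: 8.8
eef_pos: [0.5727, -0.1758, 0.1612]
tool_rot: [0.301, -0.636, 0.64, -0.309]
ft_force: [-0.1, -0.5, -1.2]
grip_width: 0.0482
```

```bash
python3 -c "
from h import *
plan([.571,-.1753,.14],-39.6,1)"
```

```text
t 8.8 at [ 0.5727 -0.1758  0.1612] yaw -38.95 tilt [ 0.012  0.001 -1.   ] F [-0.1 -0.5 -1.2] w 0.0482 j [-0.3   0.46  0.14  1.24  0.    1.95]
[0.004, 0.106, -0.009] 0.006
left [0. 0. 0.] -39.6
```

Call:
move_arm --increments '[{"grip":1,"linear":[0.004,0.05,-0.01],"twist":0},{"grip":1,"linear":[0,0,0],"twist":0},{"grip":1,"linear":[0,0.04,-0.002],"twist":0},{"grip":1,"linear":[0,0,0],"twist":0},{"grip":1,"linear":[0,0,0],"twist":0}]'

```text
clock: 9.3
eef_pos: [0.5705, -0.1749, 0.1419]
tool_rot: [0.301, -0.636, 0.64, -0.309]
ft_force: [0.2, -0.5, -0.8]
grip_width: 0.0477
```

```bash
python3 -c "
from h import *
plan([.571,-.1753,.123],-39.6,1)"
```

```text
t 9.3 at [ 0.5705 -0.1749  0.1419] yaw -38.94 tilt [ 0.013  0.001 -1.   ] F [ 0.2 -0.5 -0.8] w 0.0477 j [-0.3   0.47  0.1   1.19  0.    1.95]
[0.001, 0.095, 0.002] 0.006
left [0. 0. 0.] -39.6
```

No contact force, and the roller is now about 16 mm over the taper. Down on to just above the collar.

Call:
move_arm --increments '[{"grip":1,"linear":[0,0.05,0],"twist":0},{"grip":1,"linear":[0,0,0],"twist":0},{"grip":1,"linear":[0,0.025,0],"twist":0},{"grip":1,"linear":[0,0,0],"twist":0},{"grip":1,"linear":[0,0,0],"twist":0}]'

```text
clock: 9.8
eef_pos: [0.5708, -0.1748, 0.1254]
tool_rot: [0.301, -0.636, 0.64, -0.309]
ft_force: [-0.6, -0.3, -1.1]
grip_width: 0.0479
```

```bash
python3 -c "
from h import *
plan([.571,-.1753,.123],-39.6,1)"
```

```text
t 9.8 at [ 0.5708 -0.1748  0.1254] yaw -38.94 tilt [ 0.012  0.001 -1.   ] F [-0.6 -0.3 -1.1] w 0.0479 j [-0.3   0.48  0.08  1.15  0.    1.95]
[0.001, 0.012, 0.002] 0.006
left [0. 0. 0.] -39.6
```

Call:
move_arm --increments '[{"grip":1,"linear":[0,0.012,0],"twist":0},{"grip":1,"linear":[0,0,0],"twist":0},{"grip":0.15,"linear":[0,0,0],"twist":0},{"grip":0.15,"linear":[0,0,0],"twist":0},{"grip":0.15,"linear":[0,0,0],"twist":0}]'

```text
clock: 10.3
eef_pos: [0.5719, -0.1752, 0.1244]
tool_rot: [0.3, -0.636, 0.64, -0.31]
ft_force: [-0.4, 0.6, -0.9]
grip_width: 0.0727
```

Call:
move_arm --increments '[{"grip":0.15,"linear":[0,0,0],"twist":0},{"grip":0.15,"linear":[0,-0.1,0],"twist":0},{"grip":0.15,"linear":[0,-0.2,0],"twist":0},{"grip":0.15,"linear":[0,-0.2,0],"twist":0},{"grip":0.15,"linear":[0,0,0],"twist":0}]'

```text
clock: 10.8
eef_pos: [0.5691, -0.1748, 0.2257]
tool_rot: [0.301, -0.637, 0.639, -0.308]
ft_force: [0.6, 1.1, 0.2]
grip_width: 0.0726
```

Run:
```python
from h import *
im,d,K,T=snap("wrist","w5"); plan([.571,-.1753,.123],-39.6,1)
P=cloud(d,K,T); m=(np.hypot(P[...,0]-.571,P[...,1]+.1757)<.035)&(P[...,2]>.112)&(P[...,2]<.16)
print(m.sum()); print(np.histogram(P[m][:,2],bins=np.arange(.112,.161,.004)))
t=m&(abs(P[...,2]-.139)<.004); print(cv2.fitEllipse(cv2.convexHull((P[t][:,:2]*1e4).astype(np.float32)[:,None])),np.median(P[t][:,2]))
```

```text
t 10.85 at [ 0.5679 -0.1744  0.2228] yaw -38.94 tilt [ 0.007  0.002 -1.   ] F [-0.   0.2  0.1] w 0.0726 j [-0.3   0.43  0.25  1.39  0.    1.95]
[-0.002, 0.25, 0.006] 0.006
left [ 0.002 -0.    -0.05 ] -39.6
4746
(array([  11,   51,   93,   89,   92,  120, 2446, 1539,  127,  172,    4,
          2]), array([0.112, 0.116, 0.12 , 0.124, 0.128, 0.132, 0.136, 0.14 , 0.144,
       0.148, 0.152, 0.156, 0.16 ]))
((5690.66552734375, -1794.137939453125), (487.8030090332031, 592.05810546875), 144.09231567382812) 0.13975925452207344
```

View pics/w5.png

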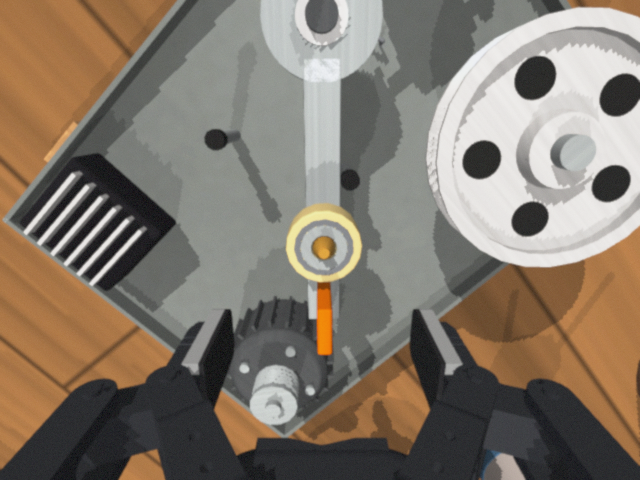

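The roller is seated: its top face is at z 0.1398 (expected 0.139) around the spindle tip at (323,247), and the arm hasn't moved. The tab is at (324,320) and the motor pulley at (272,400), away from the pushing side. Next I'll close the fingers, stand on the tab's +y side, and push along the arc.

```bash
cat >> h.py <<'E'
PIV=np.array([.6553,-.0688])
def arc(th,off,z=.124,r=.19):
    a=np.radians(231.8)-th; x=np.array([np.cos(a),np.sin(a)]); y=np.array([-x[1],x[0]])
    return np.r_[PIV+r*x+off*y,z], np.degrees(a)+90-360
E
python3 - <<'E'
from h import *
im,d,K,T=load("w5"); P=cloud(d,K,T); p=P[405,272]; print("motor pulley",p,np.hypot(*(p[:2]-PIV)))
v=p[:2]-PIV; a=np.degrees(np.arctan2(v[1],v[0]))%360; print("angle",a)
p,y=arc(0,.036,.2); print(p,y); plan(p,y,3)
E
```

```text
motor pulley [ 0.46595807 -0.24667676  0.14520744] 0.25978935428039135
angle 223.21171213757296
[ 0.56609325 -0.24037551  0.2       ] -38.19999999999993
t 10.85 at [ 0.5679 -0.1744  0.2228] yaw -38.94 tilt [ 0.007  0.002 -1.   ] F [-0.   0.2  0.1] w 0.0726 j [-0.3   0.43  0.25  1.39  0.    1.95]
[0.188, 0.081, 0.143] -0.006
[0.075, 0.032, 0.056] -0.0
[0.0, 0.0, 0.0] -0.0
left [0. 0. 0.] -38.2
```

Call:
move_arm --increments '[{"grip":1,"linear":[0.188,0.05,0.143],"twist":0},{"grip":1,"linear":[0.075,0.03,0.056],"twist":0},{"grip":1,"linear":[0,0,0],"twist":0},{"grip":1,"linear":[0,0,0],"twist":0},{"grip":1,"linear":[0,0,0],"twist":0}]'

```text
clock: 11.35
eef_pos: [0.565, -0.2391, 0.2025]
tool_rot: [-0.304, 0.639, -0.636, 0.307]
ft_force: [0.5, -0.1, 0.9]
grip_width: 0.0006
```

Run:
```python
from h import *
p,y=arc(0,.036,.15); plan(p,y,2)
```

```text
t 11.35 at [ 0.565  -0.2391  0.2025] yaw -38.75 tilt [ 0.002  0.006 -1.   ] F [ 0.5 -0.1  0.9] w 0.0006 j [-0.4   0.48  0.28  1.37  0.01  1.84]
[0.003, 0.25, 0.008] -0.005
[0.0, 0.013, 0.0] -0.0
left [0. 0. 0.] -38.2
```

Call:
move_arm --increments '[{"grip":1,"linear":[0.003,0.2,0.008],"twist":0},{"grip":1,"linear":[0,0.15,0],"twist":0},{"grip":1,"linear":[0,0,0],"twist":0},{"grip":1,"linear":[0,0,0],"twist":0},{"grip":1,"linear":[0,0,0],"twist":0}]'

```text
clock: 11.85
eef_pos: [0.5683, -0.2357, 0.1343]
tool_rot: [-0.305, 0.637, -0.636, 0.311]
ft_force: [0.3, -0.1, -0.3]
grip_width: -0.0
```

Run:
```python
from h import *
im,d,K,T=snap("wrist","w6")
p,y=arc(0,.025,.126); plan(p,y,2)
```

```text
t 11.9 at [ 0.5688 -0.2359  0.1349] yaw -38.41 tilt [ 0.008  0.005 -1.   ] F [ 0.  -0.5  0.3] w 0.0001 j [-0.4   0.52  0.16  1.21  0.01  1.84]
[0.026, 0.044, -0.052] -0.002
[0.0, 0.0, 0.0] -0.0
left [0. 0. 0.] -38.2
```

View pics/w6.png

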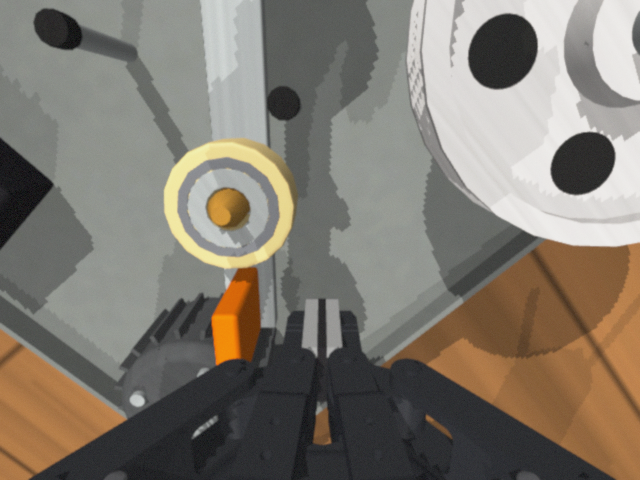

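The closed fingertips (322,320) stand right of the orange tab (235,320), clear of the pulley. I'll push along the arc now.

```bash
cat >> h.py <<'E'
def plan_arc(t0,t1,n,off=.0195,z=.13):
    """rows along arc; t0 ignored for start pose (measured)"""
    o=bot.get_obs(); q=np.array(o["eef_pos"]); M=R.from_quat(o["tool_rot"]).as_matrix()
    d=q[:2]-PIV; yaw=np.degrees(np.arctan2(M[1,2],M[0,2])); 
    a=np.radians(231.8)-np.arctan2(d[1],d[0])%(2*np.pi)
    print("t",round(o["clock"],2),"at",q.round(4),"yaw",round(yaw,2),"tilt",M[:,1].round(3),"F",np.round(o["ft_force"],1),"theta est",round(a+np.arctan2(off,.19),3),"r",np.hypot(*d).round(4))
    for t in np.linspace(t0,t1,n+1)[1:]:
        p,y=arc(t,off,z); dy=np.radians(y-yaw); print([round(float(v),3) for v in M.T@(p-q)/.2],round(float(-dy/2),3)); q=p;yaw=y; M=M@R.from_rotvec([0,-dy,0]).as_matrix()
E
python3 -c "
from h import *
plan_arc(0,.2,5)"
```

```text
t 11.9 at [ 0.5688 -0.2359  0.1349] yaw -38.41 tilt [ 0.008  0.005 -1.   ] F [ 0.  -0.5  0.3] theta est -0.087 r 0.1882
[0.029, 0.024, -0.117] 0.018
[0.003, -0.0, -0.038] 0.02
[0.003, -0.0, -0.038] 0.02
[0.003, -0.0, -0.038] 0.02
[0.003, -0.0, -0.038] 0.02
```

Call:
move_arm --increments '[{"grip":1,"linear":[0.02,0.024,-0.08],"twist":0},{"grip":1,"linear":[0.003,0,-0.04],"twist":0.02},{"grip":1,"linear":[0.003,0,-0.05],"twist":0.02},{"grip":1,"linear":[0.003,0,-0.05],"twist":0.02},{"grip":1,"linear":[0.003,0,-0.05],"twist":0.02}]'

```text
clock: 12.4
eef_pos: [0.5332, -0.2114, 0.1392]
tool_rot: [0.244, -0.652, 0.668, -0.263]
ft_force: [2.6, -3.7, -2.1]
grip_width: 0.0001
```

```bash
python3 -c "
from h import *
plan_arc(.15,.35,5)"
```

```text
t 12.4 at [ 0.5332 -0.2114  0.1392] yaw -48.02 tilt [ 0.032 -0.012 -0.999] F [ 2.6 -3.7 -2.1] theta est 0.144 r 0.1878
[0.022, 0.044, -0.043] 0.009
[0.003, -0.001, -0.038] 0.02
[0.003, -0.001, -0.038] 0.02
[0.003, -0.001, -0.038] 0.02
[0.003, -0.001, -0.038] 0.02
```

Call:
move_arm --increments '[{"grip":1,"linear":[0.01,0.04,-0.045],"twist":0.01},{"grip":1,"linear":[0.005,0.01,-0.05],"twist":0.02},{"grip":1,"linear":[0.005,0.01,-0.05],"twist":0.02},{"grip":1,"linear":[0.005,0,-0.05],"twist":0.02},{"grip":1,"linear":[0.005,0,-0.05],"twist":0.02}]'

```text
clock: 12.9
eef_pos: [0.5132, -0.1903, 0.1392]
tool_rot: [0.169, -0.659, 0.703, -0.208]
ft_force: [4.9, -8.8, -4.4]
grip_width: 0.0001
```

```bash
python3 -c "
from h import *
plan_arc(.37,.55,5)"
```

```text
t 12.9 at [ 0.5132 -0.1903  0.1392] yaw -59.19 tilt [ 0.07  -0.045 -0.997] F [ 4.9 -8.8 -4.4] theta est 0.299 r 0.187
[0.033, 0.037, -0.101] 0.02
[0.003, -0.003, -0.034] 0.018
[0.003, -0.003, -0.034] 0.018
[0.003, -0.003, -0.034] 0.018
[0.003, -0.002, -0.034] 0.018
```

Call:
move_arm --increments '[{"grip":1,"linear":[0.01,0.02,-0.09],"twist":0.02},{"grip":1,"linear":[0.005,0,-0.09],"twist":0.02},{"grip":1,"linear":[0.005,0,-0.09],"twist":0.015},{"grip":1,"linear":[0.005,0,-0.06],"twist":0},{"grip":1,"linear":[0,0,-0.05],"twist":0}]'

```text
clock: 13.4
eef_pos: [0.4872, -0.14, 0.1422]
tool_rot: [0.115, -0.655, 0.727, -0.174]
ft_force: [9.4, -24.0, -12.9]
grip_width: -0.0
```

Run:
```python
from h import *
plan_arc(.5,.6,2)
im,d,K,T=snap("wrist","w7"); plan_arc(.5,.6,1)
```

```text
t 13.4 at [ 0.4872 -0.14    0.1422] yaw -66.59 tilt [ 0.103 -0.082 -0.991] F [  9.4 -24.  -12.9] theta est 0.606 r 0.1825
[0.045, 0.064, 0.045] 0.027
[0.003, -0.006, -0.047] 0.025
t 13.45 at [ 0.4874 -0.1405  0.1426] yaw -66.61 tilt [ 0.104 -0.085 -0.991] F [  3.4 -11.4  -4.1] theta est 0.603 r 0.1825
[0.046, 0.06, -0.005] 0.052
```

View pics/w7.png

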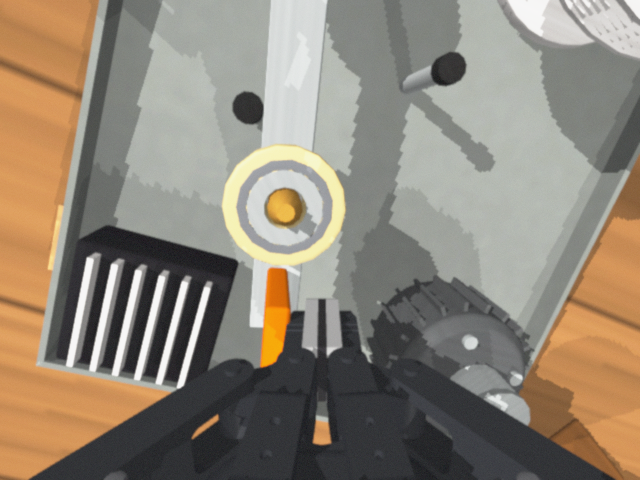

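The arm's edge now touches its stop stud at (247,107) in the picture. The roller is still around the spindle at (284,207), and the fingers rest on the tab at (275,320). I'll check the angle and whether the force holds over time.

Run:
```python
from h import *
for k in range(12):
    im,d,K,T=snap("top" if k%6==0 else "wrist"); o=bot.get_obs()
    if k%2==0: print(round(o["clock"],2),np.round(o["ft_force"],1),np.round(o["eef_pos"],4),np.abs(o["joint_vel"]).max().round(4))
P=cloud(d,K,T); h=cv2.cvtColor(im,cv2.COLOR_BGR2HSV)
m=(h[...,0]<20)&(h[...,1]>120)&(P[...,2]>.12)&(P[...,2]<.165)&(np.hypot(P[...,0]-.474,P[...,1]+.126)<.05)
r=cv2.minAreaRect((P[m][:,:2]*1000).astype(np.float32)); print("tab wrist",r)
m=(np.hypot(P[...,0]-.5236,P[...,1]+.11)<.035)&(abs(P[...,2]-.139)<.007)
e=cv2.fitEllipse(cv2.convexHull((P[m][:,:2]*1e4).astype(np.float32)[:,None])); print("roller",e,np.median(P[m][:,2]))
c=np.array(e[0])/1e4; v=c-PIV; print("theta by roller",np.radians(231.8)-np.arctan2(v[1],v[0])%(2*np.pi),np.hypot(*v))
```

```text
13.5 [  1.8 -10.6  -3.3] [ 0.4874 -0.1405  0.1426] 0.0187
13.6 [  2.3 -10.5  -2.8] [ 0.4874 -0.1405  0.1425] 0.007
13.7 [  2.2 -10.3  -2.3] [ 0.4875 -0.1405  0.1424] 0.0026
13.8 [  2.8 -10.5  -3. ] [ 0.4874 -0.1405  0.1424] 0.0023
13.9 [ 2.6 -9.7 -2. ] [ 0.4874 -0.1405  0.1424] 0.0027
14.0 [  2.5 -10.6  -2.5] [ 0.4874 -0.1405  0.1424] 0.0014
tab wrist ((494.0074462890625, -118.17334747314453), (56.87831115722656, 10.823647499084473), 18.432668685913086)
roller ((5205.4111328125, -1103.9453125), (491.3525695800781, 607.8082885742188), 106.21556854248047) 0.13971259789763965
theta by roller 0.6046988556458928 0.14103213314554994
```

Arm at 0.58–0.60 rad by both the tab edge and the roller position. Push steady at about 11 N with nothing moving, and roller top still at z 0.1397. Handing in.

```bash
python3 -c "
from workcell import bot
bot.job_done(); print(bot.get_obs()['ft_force'])"
```

```text
the job is handed in; nothing more can be done
the job is handed in; nothing more can be done
```

The cream roller is on the brass spindle and released, and the tensioner arm is held back at its stop by the closed fingers. I handed the job in at about 14 s; it reports no verdict.

- **Roller:** the first grip was off-centre and high, so I reopened and regripped before lifting. After release its top face was at z 0.140 (0.139 expected), and it stayed there through the push.
- **Tensioner arm:** it reads 0.58 rad from the tab's edge and 0.60 rad from the roller's position, both above the 0.53 needed. The wrist picture showed it against its stop stud.
- **Push:** it held steady at about 11 N for over half a second before hand-in, with the joints practically still. The force briefly reached about 27 N as the arm met the stop.
- **Not checked or off:**
  - I did not see the pawl directly; that it dropped in is inferred from the angle.
  - The hand finished tilted about 0.13 rad from the load.
  - I touched nothing else as far as the pictures and forces showed, but I took no last look at the other items.

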